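Snap the engraving handpiece into its floating roller-clip cradle

ROBOT

A 7-joint arm with a two-finger parallel gripper is mounted at the origin on the work surface. World frame = base frame: x ahead of the robot, y to its left, z up, the work surface at z = 0. Lengths are in mm, angles in rad, forces in N, time in s.
With the tool pointing down it reaches from about 425 to 925 mm from the base axis. Payload 6.8 kg.
Tool frame: the origin (TCP) lies on the centre line of the jaws, within the pads' length; the fingertips stand 8 mm ahead of it and the grasp point (between the pads) lies 11 mm behind it (ctrl.tip_extent is the distance from the TCP to the fingertips, in mm); z points along the fingers, y is the line along which they close (so a half turn about z gives the same grasp; the last joint's range is limited). The gripper opens to 85 mm and grips with 20 to 120 N. Pads are 22 mm wide; open, the fingers measure 114 mm over their backs; the gripper's body (76 mm by 85 mm) begins 54 mm behind the grasp point. The pads swing forward as they close: fully open they stand 13 mm farther back than shut.
Start: joints at [-1.221, 0.477, 0.022, 1.555, -0.011, 1.109, -0.083], TCP at [298.333, 605.513, 207.008] pointing down, gripper open.
Joint ranges: [-2.96, 2.96], [-0.34, 2.1], [-1.41, 1.46], [0.24, 2.44], [-1.37, 4.51], [0.17, 1.92], [-2.96, 2.96]. Speed limits (rad/s): [2.39, 2.39, 3.14, 3.14, 3.14, 3.14, 3.14].

INTERFACE

Orientations are given as a unit quaternion [x, y, z, w].
In Python, from plant import monitor, cams, ticket, ctrl gives the robot as it stands. The module is installed in compiled form; this text tells all that it offers.
- The arm moves only by the tool apply_moves, never from a script. Its argument "steps" is a list of rows, each a list of 7 numbers: the gripper's target within -1 to 1 (fully open at 1, half-way at 0, shut at -1), then the shift along the tool's x, y, z in mm, then the turn, a rotation vector about the tool's x, y, z in rad. A call has 1 to 10 rows; each row shifts and turns the commanded pose from where the row before left it, along the tool's axes as they then stand; what a row does not reach is not made up. A row lasts 1/8 s, in which the tool goes at most 62.5 mm and 10.7 degrees, less where a joint would pass 70% of its speed; a pose out of reach is approached as far as the arm can. A call with a gripper value outside its range is refused whole. The fingers move at their own pace and stop on an object; "grip_force" is the grip in N (left out, the last holds). Time passes only in rows, so rows that do not move let the fingers close. It gives the time, the measured TCP pose, the force, the opening and the grip force at its end, in the units of the state.
- monitor.get_state(): the state, without advancing time (a new reading comes with each control period).
- cams.capture(name): name is "side" or "top"; returns the picture (420x560x3 uint8, red, green, blue); there is no depth.
- cams.camera_model(name): a dict with "fx", "fy", "cx", "cy" (pixels), "R" (3x3) and "t" (3): a world point X has camera coordinates R X + t. Camera axes: x right, y down, z forward; pixel columns grow to the right and rows downward; lengths in mm; the calibration is good to about 2 mm. A picture is of the moment at which its call begins. camera_model takes no time and is no camera call.
- ticket.job_done(): hands the job in; it is judged then, once.
The state is a dict: "time_s": time; "joint_pos": joint angles; "qd": joint speeds; "joint_torque": joint torques, N m; "ee_pos": TCP position; "ee_rot": TCP orientation; "ft_force": force on the tool from outside, world axes, zero at the start; "ft_torque": the same for the moment, N m; "grip_width": opening from 0.0 (shut) to 1.0 (fully open); "grip_force": force on a finger pad.
Only numpy, scipy, OpenCV 4.12 (cv2) and the standard library are available. Lean on these libraries where they do the work, as an engineer would, in place of code of your own. Each camera call takes 0.05 s, during which the arm holds its last target. There are 200 camera calls.

TASK

Put the engraving handpiece away in its cradle: lay its two round barrels over the two spring clips with the nose pointing away from the upright end plate, and push it down gently until both clips have snapped and it is fully home at both ends. The tray floats and sinks by an unknown amount before it resists, so feel for each snap and never push the cradle harder than about 25 N. Let go at the end and leave the other things on the bench where they are.

Things in the scene. Friction and masses are not known exactly. Their poses are not given: they have to be found in the camera images.
- handpiece: Loose engraving handpiece, ~150 g, nose to +x. Black flat-sided grip block 70 long (x) x 24 wide (y) x 27 high mm; from each end a round steel barrel, 18 mm diameter, 35 mm long, axis 15 mm above the block's underside; dark tapered nose on the front barrel. Origin: centre of the block's underside, z up. (The wooden-handled graver nearby is not it.)
- front_barrel (a point): On the handpiece: on the axis of the front barrel, 47 mm ahead (+x) and 15 mm above the handpiece's origin; belongs in the front clip.
- rear_barrel (a point): On the handpiece: on the axis of the rear barrel, 47 mm behind (-x) and 15 mm above the origin; belongs in the rear clip. The rear barrel ends 70 mm behind the origin.
- grip_top (a point): On the handpiece: centre of the grip block's flat top, 12 mm above the barrel axis. Flat for 35 mm either way along x: push here, near the end whose clip is to snap.
- nose (a point): On the handpiece: the tip of the nose, 116 mm ahead of the origin, on the barrel axis.
- cradle: Fixed black rubber pad, 170 x 84 x 14 mm; place and yaw vary. Origin: on the bench midway between the clips; x from rear to front clip (the way the nose must point), z up. Above it floats an aluminium tray 168 x 66 mm, top 70 mm up, with two clips and, 87 mm behind the origin, an upright end plate 50 wide reaching 110 mm up. The tray floor is 30 mm below a seated barrel's axis (room for fingers).
- sole (a joint): How far the cradle's plate has been pressed into the thick rubber pad that it stands on, m: 0 at rest, and it springs back. It measures the load on the cradle: it starts to give at about 4 N, then 5 N per mm, so that 4.3 mm means about 25 N.
- tray (a joint): How far the tray has sunk, m: 0 = up, springs back when let go. It starts to sink at about 3 N of load (the handpiece's own weight included), 0.09 N per mm more, until it meets a firm stop. The stop comes anywhere from 4 to 32 mm down and differs each time.
- front_clip (a point): On the tray, 47 mm ahead of the cradle's origin, 100 mm above the bench when up: where the barrel axis lies when home. Clip: two steel spring leaves with white rollers (roller centres 6 mm above this point, 10 mm to each side; tops 9 mm above it), 33 mm wide, 14 mm long. A barrel laid on the rollers perches with its axis about 12 mm above this point.
- rear_clip (a point): The same for the rear clip, 47 mm behind the cradle's origin. Pushed down, the barrel parts the rollers: resistance peaks at 8 to 11 N per clip within the first 2 to 6 mm (relative to the tray), then drops as the barrel snaps in and is drawn home. Pushes of 5 N only sink the tray.
- graver: Bystander: loose graver with a wooden handle 100 x 26 x 22 mm and a thin steel blade, lying beside the handpiece. Its origin lies under its handle's front part.
- calliper: Bystander: loose digital calliper, 230 mm long, lying far out on the bench.
- bench_block: Bystander: steel block 65 x 65 x 22 mm.
- cup: Bystander: small brass cup, 54 mm diameter, 45 mm high, near the robot.
- loupe: Bystander: black eye loupe, 36 mm diameter, 30 mm high.
- mandrel: Bystander: steel ring mandrel standing upright on a round foot of 64 mm diameter, 150 mm high.
- file: Bystander: small hand tool with a wooden handle, 190 mm long, lying to the left of the cradle.
Things that resemble listed ones, but are neither listed nor needed, are in the scene too. Of the things that look like the cradle, the larger one is meant. There is more than one size of the handpiece; the one meant has the size given above.

How it is judged (in metres and radians):
At the end, for the whole second after the job is handed in: Both barrels are home in their clips, nose away from the end plate: each barrel point within 4 mm in height and 10 mm sideways of its clip point; the tray is up again (within 3 mm) and the handpiece is at rest, let go (z of front_barrel in the frame of front_clip between -0.004 and 0.004 m and horizontal distance between front_barrel and front_clip below 0.01 m and z of rear_barrel in the frame of rear_clip between -0.004 and 0.004 m and horizontal distance between rear_barrel and rear_clip below 0.01 m and linear speed of handpiece below 0.01 m/s and value of joint tray below 0.003 m); the robot touches nothing.
It fails at once if the cradle is pressed so hard (about 26 N) that its rubber pad is squashed by more than 4.7 mm (value of joint sole above 0.0047 m).
It fails at once if another thing on the bench is moved more than 25 mm (distance of any of graver, calliper, bench_block, cup, loupe, mandrel, file from where it was at the start of the episode above 0.025 m).
It also fails if it takes over 58 s, if anything falls off the work surface, if the arm or the gripper's body presses on something with over 40 N, if the wrist force passes 120 N, or if a joint passes its speed limit or range.

## Working session

There is one attempt and no reset: what is moved stays moved. The work goes in short steps, Python scripts to look and compute and a tool call to move; the robot and the scene stay as the last step left them, time stands still between calls to the robot, and variables do not carry over. Pictures are saved under pics/ and viewed, at most 10 in all, crops included, and the job is handed in when it is done.

Besides the shell and the picture viewer there is one more tool, called after ">>>" as name([rows], argument=value, ...), one row to a line, values as JSON. apply_moves: Moves the arm, as the interface text tells. Its arguments: {"type":"object","properties":{"steps":{"type":"array","items":{"type":"array","items":{"type":"number"}}},"grip_force":{"type":"number"}},"required":["steps"]}

```bash
mkdir -p pics; cat > h.py <<'E'
import numpy as np, cv2
from plant import monitor, cams, ticket, ctrl
def ray(c,u,v):
    m=cams.camera_model(c);R=np.array(m["R"]);t=np.array(m["t"])
    d=R.T@np.array([(u-m["cx"])/m["fx"],(v-m["cy"])/m["fy"],1]);return -R.T@t,d
def onz(c,u,v,z):
    o,d=ray(c,u,v);return (o+d*(z-o[2])/d[2]).round(1)
def tri(a,b):
    (o1,d1),(o2,d2)=ray("top",*a),ray("side",*b)
    s=np.linalg.lstsq(np.c_[d1,-d2],o2-o1,rcond=None)[0]
    p,q=o1+d1*s[0],o2+d2*s[1];return ((p+q)/2).round(1),np.linalg.norm(p-q).round(1)
def proj(c,X):
    m=cams.camera_model(c);p=np.array(m["R"])@np.array(X)+np.array(m["t"]);return np.array([m["fx"]*p[0]/p[2]+m["cx"],m["fy"]*p[1]/p[2]+m["cy"]]).round(1)
def snap(c,n):
    im=cams.capture(c);cv2.imwrite(f"pics/{n}.png",im[:,:,::-1]);return im
E
python3 - <<'E'
from h import *
for c in("top","side"):
    snap(c,c+"0");o,d=ray(c,280,210);print(c,o,d)
s=monitor.get_state();print(s)
E
```

```text
top [ 272.26033468    7.79629062 1553.63391151] [ 0.15605963  0.0060116  -0.98775181]
side [1395.7307373  -849.46828481 1055.39059484] [-0.57066922  0.53449709 -0.62347659]
{'time_s': 0.1, 'joint_pos': array([-1.22109304,  0.47775661,  0.02233349,  1.55630201, -0.01153718,
        1.1092892 , -0.08311577]), 'qd': array([-3.20589719e-05, -3.16440707e-04,  1.40929266e-03, -2.34135412e-03,
        1.30066871e-03,  1.13983449e-03, -6.26736081e-04]), 'joint_torque': array([ 3.47593923e-03, -5.97760928e+01,  1.61302663e+00, -2.81954312e+01,
        1.27623189e-02,  5.05189309e-03,  8.63360924e-06]), 'ee_pos': array([298.08820145, 605.00376838, 206.11785845]), 'ee_rot': array([ 2.26909666e-01,  9.73915469e-01, -8.00974188e-04, -1.44777319e-04]), 'ft_force': array([-0.39922553, -0.86989084, -0.78461026]), 'ft_torque': array([0.01292414, 0.0053799 , 0.00267101]), 'grip_force': 0.0, 'grip_width': 1.0006515045806168}
```

View pics/top0.png

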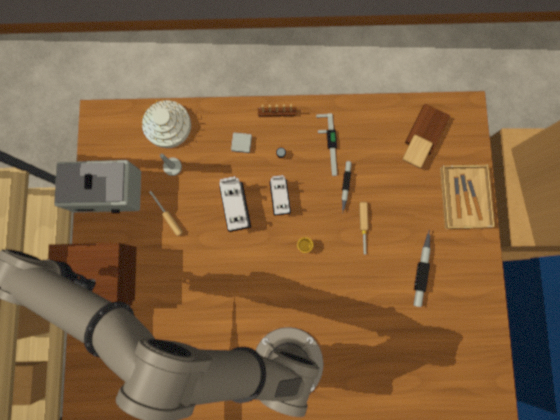

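View pics/side0.png

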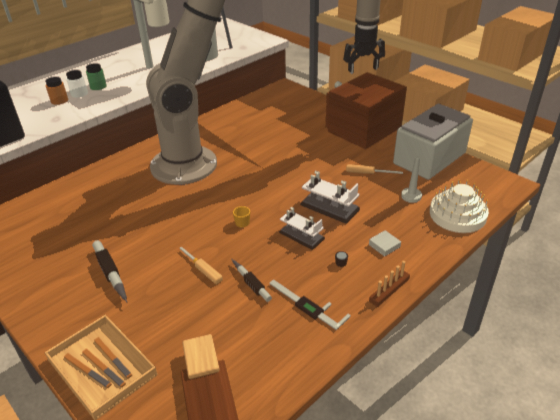

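The top view has the tray-like things at (234,204), which is larger, and (280,195), which is smaller. Handpiece candidates are at (347,186), shorter, and (424,270), longer. The graver is at (364,228). I'll settle the handpiece by size in a close crop.

```bash
python3 - <<'E'
from h import *
a=cv2.imread("pics/top0.png");b=cv2.imread("pics/side0.png")
A=cv2.resize(a[150:250,210:390],None,fx=4.4,fy=4.4,interpolation=cv2.INTER_CUBIC)
cv2.imwrite("pics/c1.png",A)
B=cv2.resize(b[165:305,225:365],None,fx=4.2,fy=4.2,interpolation=cv2.INTER_CUBIC)
cv2.imwrite("pics/c2.png",B)
for n,p,q,z in[("A",(348.5,161),(345,210),15),("B",(430,233),(418,305),15),("cr",(221,178),(247,230),14),("grv",(364,203),(365,254),10)]:
    P,Q=onz("top",*p,z),onz("top",*q,z);print(n,P,Q,np.linalg.norm(P-Q))
E
```

```text
A [ 686.7 -230.2   15. ] [ 510.5 -210.    15. ] 177.35410905868525
B [ 423.6 -500.3   15. ] [ 181.  -441.7   15. ] 249.5770822812063
cr [634.9 224.1  14. ] [447.6 133.3  14. ] 208.14881695556184
grv [ 534.7 -278.5   10. ] [ 356.2 -272.9   10. ] 178.5878215332726
```

View pics/c1.png

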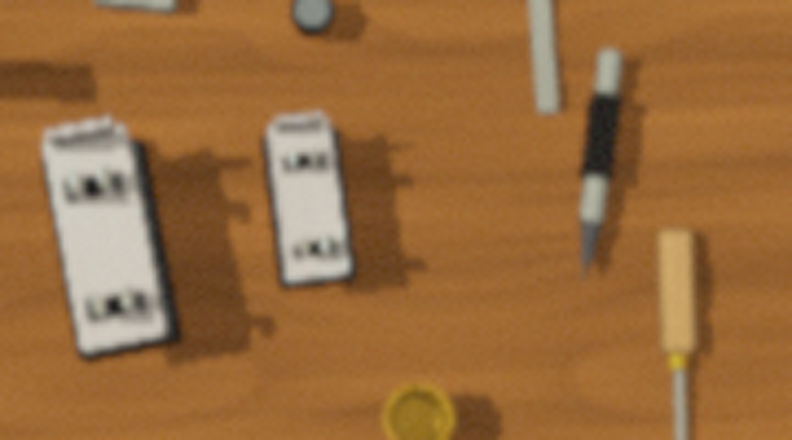

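View pics/c2.png

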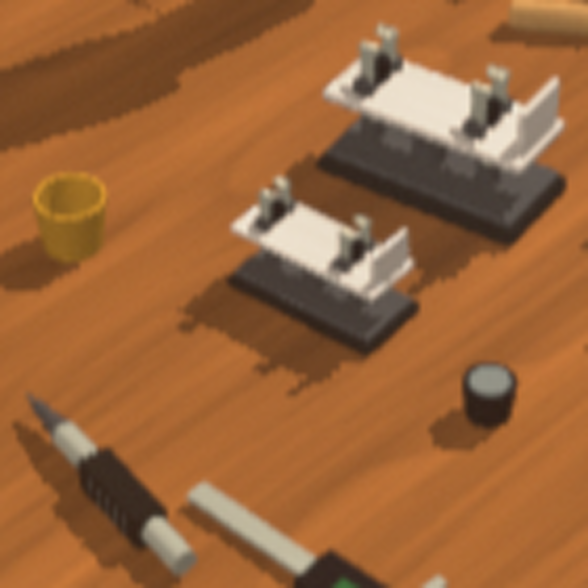

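The handpiece is the one at (347,186): about 180 mm long, beside the graver, nose toward the image bottom. The one at (424,270) is about 250 mm, so it's the oversize decoy. The cradle is the larger one at (234,204), with its end plate at the image top. Next I measure both precisely.

```bash
python3 - <<'E'
from h import *
a=cv2.imread("pics/top0.png").astype(int)
def comp(m,x0,y0,x1,y1,k=1):
    z=np.zeros(m.shape,np.uint8);z[y0:y1,x0:x1]=m[y0:y1,x0:x1]
    n,l,s,c=cv2.connectedComponentsWithStats(z);i=1+np.argmax(s[1:,4]);return (l==i).astype(np.uint8),s[i],c[i]
sat=a.max(2)-a.min(2)
# block
d,s,c=comp((a.max(2)<75)&(sat<30),335,155,360,215);print("block",s,c)
r=cv2.minAreaRect(np.argwhere(d)[:,::-1].astype(np.float32));print(r)
# barrels (steel)
w=((sat<50)&(a.max(2)>110)).astype(np.uint8);w[:, :335]=0;w[:,360:]=0;w[:158]=0;w[215:]=0
n,l,s,c=cv2.connectedComponentsWithStats(w);print([(tuple(s[i]),c[i].round(1)) for i in range(1,n) if s[i,4]>5])
C=onz("top",*r[0],20);print("block@20",C)
bs=[onz("top",*c[i],19) for i in range(1,n) if s[i,4]>15];print(bs)
if len(bs)==2: 
    v=bs[1]-bs[0];print("yaw nose",np.degrees(np.arctan2(v[1],v[0])),np.linalg.norm(v),(bs[0]+bs[1])/2)
# tray
t,s,c=comp((sat<60)&(a.min(2)>120),212,170,255,240);print("tray",s,c)
t=cv2.morphologyEx(t,cv2.MORPH_CLOSE,np.ones((9,9)))
ys=range(190,224);L=[];Rr=[]
for y in ys:
    x=np.flatnonzero(t[y]);L.append((x[0]-.5,y));Rr.append((x[-1]+.5,y))
W=lambda P:np.array([onz("top",*p,70)[:2] for p in P],np.float32)
def fit(P): return cv2.fitLine(W(P),cv2.DIST_HUBER,0,.01,.01).ravel()
l1,l2=fit(L),fit(Rr);print(l1,l2)
F=[]
for x in range(232,246):
    y=np.flatnonzero(t[:,x]);F.append((x,y[-1]+.5))
l3=fit(F);print(l3)
E
```

```text
block [343 172   8  18 102] [346.26470588 180.20588235]
((346.1539001464844, 180.26925659179688), (5.82963228225708, 17.3648624420166), 7.125016689300537)
[((np.int32(335), np.int32(158), np.int32(2), np.int32(18), np.int32(30)), array([335.4, 167.3])), ((np.int32(345), np.int32(161), np.int32(7), np.int32(10), np.int32(52)), array([347.9, 165.8])), ((np.int32(342), np.int32(190), np.int32(6), np.int32(20), np.int32(70)), array([344.1, 196.3]))]
block@20 [ 615.6 -218.    20. ]
[array([ 663.6, -182.2,   19. ]), array([ 668.3, -226.7,   19. ]), array([ 558.4, -208.6,   19. ])]
tray [219 176  29  54 922] [232.82321041 202.96203905]
[9.8246998e-01 1.8642095e-01 5.2235382e+02 2.0765970e+02] [9.8206258e-01 1.8855534e-01 5.2231641e+02 1.3908308e+02]
[ 1.5283622e-01 -9.8825151e-01  4.5019000e+02  1.5589999e+02]
```

```bash
python3 - <<'E'
from h import *
O=np.array([532,175.4]);e=np.array([-.9823,-.1875])
for n,s in(("front",47),("rear",-47)):
    p=O+e*s;print(n,p,proj("side",[*p,109]),proj("top",[*p,109]),proj("top",[*p,80]))
    q=np.array([-e[1],e[0]])*10
    print([((proj("top",[*(p+k*q),109])-[210,150])*4.4).round() for k in(1,-1)],[((proj("side",[*(p+k*q),109])-[225,165])*4.2).round() for k in(1,-1)])
print(onz("side",341.5,184,109),onz("side",315,173.6,109))
# end plate top corners, tray corners predicted
for X in [(84,33,70),(84,-33,70),(-84,33,70),(-84,-33,70),(-87,25,110),(-87,-25,110)]:
    p=O+e*X[0]+np.array([-e[1],e[0]])*X[1];print(X,((proj("side",[*p,X[2]])-[225,165])*4.2).round(),((proj("top",[*p,X[2]])-[210,150])*4.4).round())
# handpiece
u=np.array([-110,18]);u=u/np.linalg.norm(u);C=np.array([615.6,-218])
c=u;print("yaw",np.degrees(np.arctan2(u[1],u[0])))
for s in(-70,-35,35,70,116):
    p=C+u*s;print(s,((proj("side",[*p,15])-[225,165])*4.2).round(),((proj("top",[*p,15])-[210,150])*4.4).round())
E
```

```text
front [485.8319 166.5875] [317.8 173.8] [234.4 215.4] [235.4 216.6]
[array([121., 285.]), array([ 94., 290.])] [array([383.,  44.]), array([397.,  31.])]
rear [578.1681 184.2125] [344.6 183.6] [229.  187.9] [230.  189.7]
[array([ 97., 164.]), array([ 70., 170.])] [array([495.,  85.]), array([509.,  71.])]
[572.9 176.2 109. ] [478.7 161.6 109. ]
(84, 33, 70) [323.  87.] [165. 333.]
(84, -33, 70) [370.  43.] [ 80. 351.]
(-84, 33, 70) [522. 163.] [122. 123.]
(-84, -33, 70) [567. 116.] [ 39. 140.]
(-87, 25, 110) [535. 113.] [106. 109.]
(-87, -25, 110) [569.  78.] [ 41. 123.]
yaw 170.7066914006029
-70 [189. 558.] [609.  51.]
-35 [157. 524.] [603.  92.]
35 [ 97. 459.] [593. 177.]
70 [ 68. 429.] [588. 220.]
116 [ 32. 390.] [581. 276.]
```

```bash
python3 - <<'E'
from h import *
out=[]
for c,(x0,y0,w) in(("top",(208,170,50)),("side",(297,165,66))):
    im=np.mean([cams.capture(c).astype(float) for _ in range(6)],0).astype(np.uint8)
    cv2.imwrite(f"pics/avg_{c}.png",im[:,:,::-1])
    k=400/w; h=int(70)
    out.append(cv2.resize(im[y0:y0+70 if c=="top" else y0+66,x0:x0+w,::-1],(400,560 if c=="top" else 400),interpolation=cv2.INTER_CUBIC))
out[1]=cv2.copyMakeBorder(out[1],0,160,0,0,cv2.BORDER_CONSTANT)
cv2.imwrite("pics/c3.png",np.hstack(out))
E
```

```text
(no output)
```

View pics/c3.png

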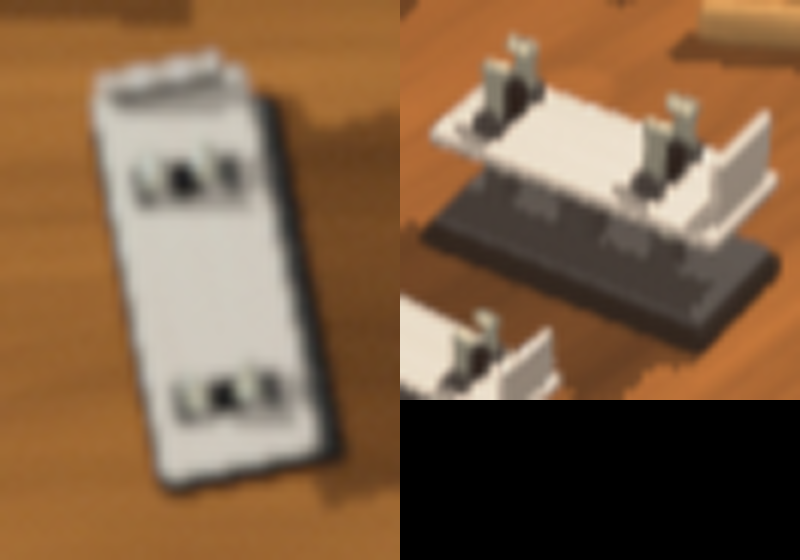

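```bash
python3 - <<'E'
from h import *
T=lambda x,y:(208+x/8-.44,170+y/8-.44)
S=lambda x,y:(297+(x-400)/6.06-.4,165+y/6.06-.4)
for n,a,b in[("fclip",T(216,390),S(509,53)),("rclip",T(177,175),S(669,115)),("frontR-tray",T(325,455),S(432,132)),("plateL",T(217,55),S(722,160)),("plateR",T(98,78),S(770,112)),
 ("fl_a",T(185,390),S(523,42)),("fl_b",T(248,380),S(495,65)),("rl_a",T(147,175),S(683,103)),("rl_b",T(207,165),S(655,127))]:
    print(n,tri(a,b), onz("top",*a,106), onz("side",*b,108))
E
```

```text
fclip (array([475.5, 165.3, 106.9]), np.float64(2.8)) [476.6 166.4 106. ] [475.9 162.8 108. ]
rclip (array([566.8, 182.1, 104.6]), np.float64(1.1)) [566.9 182.3 106. ] [569.5 177.9 108. ]
frontR-tray (array([454.6, 126.2,  66.6]), np.float64(3.3)) [448.7 121.9 106. ] [494.8  86.8 108. ]
plateL (array([615.7, 164.3, 111.6]), np.float64(1.7)) [617.6 165.5 106. ] [612.3 167.3 108. ]
plateR (array([606.6, 213.2, 110.4]), np.float64(3.5)) [608.9 215.2 106. ] [603.8 214.2 108. ]
fl_a (array([475.1, 177.3, 107.7]), np.float64(4.4)) [476.8 179.2 106. ] [474.4 174.9 108. ]
fl_b (array([478.9, 151.7, 108.1]), np.float64(3.5)) [480.4 153.2 106. ] [478.  150.1 108. ]
rl_a (array([566.4, 193.9, 105.8]), np.float64(2.3)) [567.2 194.8 106. ] [567.9 190.4 108. ]
rl_b (array([570. , 168.9, 106. ]), np.float64(2.6)) [570.9 169.8 106. ] [571.1 165.5 108. ]
```

Both views agree on the cradle. The clip centres are about (476,165) and (567,181) at z about 106, 93 mm apart. The end plate is at (611,189), z about 110. So the origin is about (523,173.5) and the nose direction is 190.5°. Next I refine the handpiece with the side view.

```bash
cat >> h.py <<'E'
from scipy.spatial.transform import Rotation as Ro
def go(X,th):
    s=monitor.get_state();R=Ro.from_quat(s["ee_rot"])
    x=np.array([np.cos(np.radians(th)),np.sin(np.radians(th)),0]);z=np.array([0,0,-1.]);T=np.c_[x,np.cross(z,x),z]
    rv=(R.inv()*Ro.from_matrix(T)).as_rotvec()
    print("pos",s["ee_pos"].round(1),"t",round(s["time_s"],2),"F",s["ft_force"].round(1),"w",round(s["grip_width"],3),"turn",rv.round(4),"shift after turn",(T.T@(np.array(X)-s["ee_pos"])).round(1))
E
python3 - <<'E'
from h import *
for c,(x0,y0,x1,y1) in(("top",(336,158,358,214)),("side",(225,255,275,305))):
    a=cv2.imread(f"pics/avg_{c}.png").astype(int);sat=a.max(2)-a.min(2)
    m=((a.max(2)<80)&(sat<32)).astype(np.uint8);k=np.zeros_like(m);k[y0:y1,x0:x1]=m[y0:y1,x0:x1]
    n,l,s,ce=cv2.connectedComponentsWithStats(k);i=1+np.argmax(s[1:,4]);print(c,s[i],ce[i])
    r=cv2.minAreaRect(np.argwhere(l==i)[:,::-1].astype(np.float32));print(r)
    if c=="top": A=r[0]
    else: B=r[0]; 
    print([onz(c,*r[0],z) for z in(13,20)])
print(tri(A,B))
m=((sat<50)&(a.max(2)>110)).astype(np.uint8)
go([615.6,-218,120],170.7)
E
```

```text
top [343 172   8  19 105] [346.39047619 180.32380952]
((346.2308044433594, 180.65386962890625), (5.82963228225708, 18.109071731567383), 7.125016689300537)
[array([ 615.7, -219.2,   13. ]), array([ 614.2, -218.2,   20. ])]
side [244 273  20  22 200] [252.72 282.37]
((253.29562377929688, 282.884033203125), (24.157058715820312, 9.811482429504395), 48.01278305053711)
[array([ 613. , -222.3,   13. ]), array([ 618.2, -226.5,   20. ])]
(array([ 614.4, -220.8,   13.3]), np.float64(4.1))
pos [298.3 605.5 207. ] t 0.7 F [ 0.1 -1.  -1. ] w 0.998 turn [ 1.000e-04 -0.000e+00 -2.955e-01] shift after turn [-446.2 -761.4   87. ]
```

>>> apply_moves([
  [1, 0, 0, 0, 0, 0, -0.159],
  [1, 0, 0, 0, 0, 0, -0.159],
  [1, -25, -45, 0, 0, 0, 0],
  [1, -25, -45, 0, 0, 0, 0],
  [1, -25, -45, 0, 0, 0, 0],
  [1, -25, -45, 0, 0, 0, 0],
  [1, -25, -45, 0, 0, 0, 0],
  [1, -25, -45, 0, 0, 0, 0],
  [1, -25, -45, 0, 0, 0, 0],
  [1, -25, -45, 0, 0, 0, 0],
])

```text
time_s: 1.95
ee_pos: [446.8, 219.6, 207.4]
ee_rot: [0.07, 0.998, 0.0, 0.0]
ft_force: [0.0, 0.5, 0.3]
grip_width: 0.999
grip_force: 0.0
```

>>> apply_moves([
  [1, -25, -45, 0, 0, 0, 0],
  [1, -25, -45, 0, 0, 0, 0],
  [1, -25, -45, 0, 0, 0, 0],
  [1, -25, -45, 0, 0, 0, 0],
  [1, -25, -45, 0, 0, 0, 0],
  [1, -25, -45, 0, 0, 0, 0],
  [1, -25, -45, 0, 0, 0, 0],
  [1, -25, -45, 0, 0, 0, 0],
  [1, 0, 0, 0, 0, 0, 0],
])

```text
time_s: 3.08
ee_pos: [594.2, -168.6, 207.1]
ee_rot: [0.073, 0.997, -0.001, 0.0]
ft_force: [-0.0, 0.2, -0.1]
grip_width: 1.0
grip_force: 0.0
```

```bash
python3 -c "
from h import *
go([614.5,-219.5,100],172)"
```

```text
pos [ 594.2 -168.6  207.1] t 3.08 F [-0.   0.2 -0.1] w 1.0 turn [-0.0027  0.0009 -0.0071] shift after turn [-27.2 -47.6 107.1]
```

>>> apply_moves([
  [0, -14, -24, 45, -0.003, 0.001, -0.007],
  [0, -13, -24, 45, 0, 0, 0],
  [0, 0, 0, 40, 0, 0, 0],
  [0, 0, 0, 0, 0, 0, 0],
  [0, 0, 0, 0, 0, 0, 0],
])

```text
time_s: 3.7
ee_pos: [615.3, -213.4, 78.5]
ee_rot: [0.066, 0.998, 0.002, 0.001]
ft_force: [-0.6, 0.6, -0.4]
grip_width: 0.501
grip_force: 0.0
```

```bash
python3 - <<'E'
from h import *
go([614.5,-219.5,12],172);print(ctrl.tip_extent)
a=snap("top","t1");b=snap("side","s1")
A=cv2.resize(a[140:240,310:390,::-1],(400,500),interpolation=cv2.INTER_CUBIC);B=cv2.resize(b[210:310,210:290,::-1],(400,500),interpolation=cv2.INTER_CUBIC)
cv2.imwrite("pics/c4.png",np.hstack([A,B]))
E
```

```text
pos [ 615.3 -213.4   78.5] t 3.7 F [-0.6  0.6 -0.4] w 0.501 turn [0.0033 0.0008 0.008 ] shift after turn [-0.  -6.2 66.5]
8.0
```

View pics/c4.png

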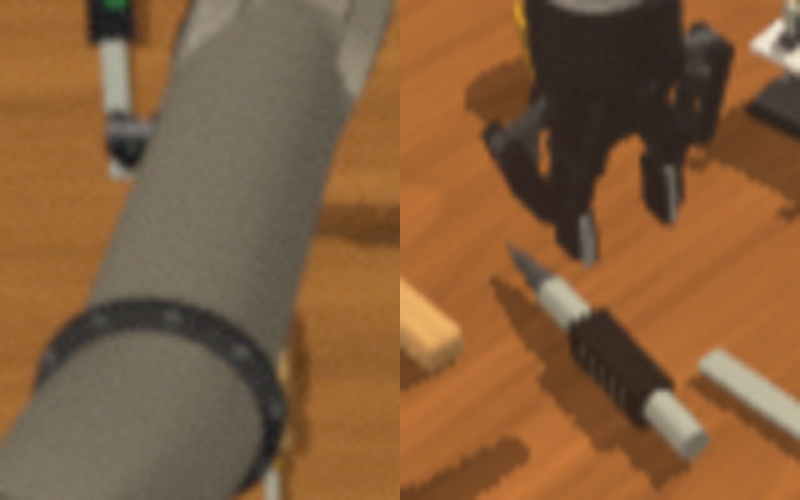

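The open fingers sit above the block, and the calliper tip (side crop 715,360) is clear of them. I correct y and descend.

>>> apply_moves([
  [0, 0, -6, 0, 0.003, 0.001, 0.008],
  [0, 0, 0, 20, 0, 0, 0],
  [0, 0, 0, 20, 0, 0, 0],
  [0, 0, 0, 16, 0, 0, 0],
  [0, 0, 0, 10, 0, 0, 0],
  [0, 0, 0, 0, 0, 0, 0],
])

```text
time_s: 4.55
ee_pos: [612.6, -219.9, 9.7]
ee_rot: [0.07, 0.998, 0.0, -0.002]
ft_force: [-0.3, -0.4, -0.6]
grip_width: 0.501
grip_force: 0.0
```

```bash
python3 - <<'E'
from h import *
go([614.5,-219.5,11.5],172)
b=snap("side","s2")
cv2.imwrite("pics/c5.png",cv2.resize(b[230:310,215:295,::-1],(560,560),interpolation=cv2.INTER_CUBIC))
E
```

```text
pos [ 612.6 -219.9    9.7] t 4.55 F [-0.3 -0.4 -0.6] w 0.501 turn [ 0.0002 -0.004  -0.0012] shift after turn [-1.8  0.7 -1.8]
```

View pics/c5.png

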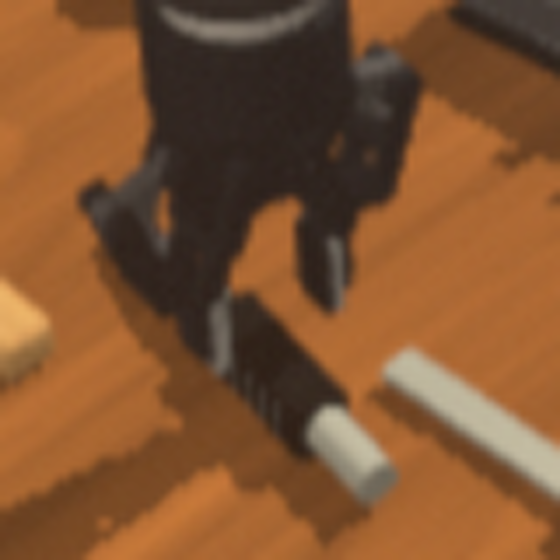

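```bash
python3 - <<'E'
from h import *
f=lambda u,v:(215+u/7-.4,230+v/7-.4)
x=np.array([np.cos(np.radians(172)),np.sin(np.radians(172)),0]);y=np.array([x[1],-x[0],0])
C=np.array([614.5,-219.5,0])
def l(P): d=P-C;return (d@x).round(1),(d@y).round(1)
for n,p,z in[("rear near bottom corner",(305,455),0),("rear end barrel centre",(380,485),15),("rear top far corner",(347,400),27),("near fingertip L",(208,352),2),("near fingertip R",(235,378),2),("far fingertip",(335,312),2)]:
    print(n,l(onz("side",*f(*p),z)))
E
```

```text
rear near bottom corner (np.float64(-31.1), np.float64(-10.2))
rear end barrel centre (np.float64(-71.9), np.float64(-3.9))
rear top far corner (np.float64(-39.3), np.float64(4.8))
near fingertip L (np.float64(34.4), np.float64(-10.6))
near fingertip R (np.float64(16.5), np.float64(-10.0))
far fingertip (np.float64(22.0), np.float64(40.6))
```

>>> apply_moves([
  [-1, 0, 0, 0, 0, 0, 0],
  [-1, 0, 0, 0, 0, 0, 0],
  [-1, 0, 0, 0, 0, 0, 0],
  [-1, 0, 0, 0, 0, 0, 0],
  [-1, 0, 0, 0, 0, 0, 0],
  [-1, 0, 0, 0, 0, 0, 0],
], grip_force=50)

```text
time_s: 5.35
ee_pos: [613.3, -220.1, 10.9]
ee_rot: [0.07, 0.998, 0.0, -0.001]
ft_force: [0.3, -0.2, -0.2]
grip_width: -0.004
grip_force: 0.0
```

>>> apply_moves([
  [-1, 0, 0, -5, 0, 0, 0],
  [-1, 0, 0, -10, 0, 0, 0],
  [-1, 0, 0, -15, 0, 0, 0],
  [-1, 0, 0, -15, 0, 0, 0],
  [-1, 0, 0, 0, 0, 0, 0],
  [-1, 0, 0, 0, 0, 0, 0],
])

```text
time_s: 6.1
ee_pos: [613.3, -219.9, 55.9]
ee_rot: [0.07, 0.998, 0.0, -0.001]
ft_force: [-0.5, -0.5, -0.4]
grip_width: -0.001
grip_force: 0.0
```

```bash
python3 - <<'E'
from h import *
go([614.5,-219.5,40],172)
print(monitor.get_state()["ft_torque"].round(3))
b=snap("side","s3")
cv2.imwrite("pics/c6.png",cv2.resize(b[210:310,215:315,::-1],(600,600),interpolation=cv2.INTER_CUBIC))
E
```

```text
pos [ 613.3 -219.9   55.9] t 6.1 F [-0.5 -0.5 -0.4] w -0.001 turn [ 0.0002 -0.002  -0.0011] shift after turn [-1.1  0.6 15.9]
[-0.035 -0.001 -0.029]
```

View pics/c6.png

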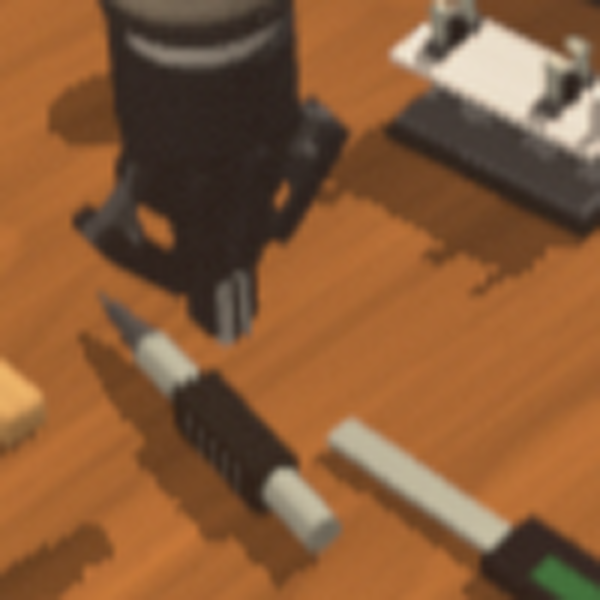

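The fingers closed on nothing and the handpiece is unmoved. I'll check where the tips really are against the measured TCP.

```bash
python3 - <<'E'
from h import *
s=monitor.get_state();P=s["ee_pos"]
print(proj("side",P),proj("side",P+[0,0,-8]))
o,d=ray("side",252.9,265.9)
# closest points of the ray to the vertical axis through the TCP
k=np.linalg.lstsq(d[:2,None],P[:2]-o[:2],rcond=None)[0][0];print("tip from ray",o+d*k)
# start pose check from side0: hand
print(proj("side",[298.1,605,206.1]),proj("side",[298.1,605,198]), ray("side",252.9,265.9))
for z in(48,60,75): print(onz("side",252.9,265.9,z))
E
```

```text
[253.1 271.1] [253.3 273.3]
tip from ray [ 613.43638174 -219.42001758   74.39828185]
[362.6  80.3] [362.4  82.4] (array([1395.7307373 , -849.46828481, 1055.39059484]), array([-0.560607  ,  0.45150456, -0.70299773]))
[ 592.4 -202.5   48. ]
[ 602.  -210.2   60. ]
[ 613.9 -219.8   75. ]
```

The tips are about 26 mm higher than the TCP and tip extent imply: z about 74 against 48, with matching xy. So they closed just above the block. The grasp needs TCP z of about -13, and I'll approach it while watching the force.

>>> apply_moves([
  [0, -1, 0.6, 0, 0, -0.002, -0.001],
  [0, 0, 0, 0, 0, 0, 0],
  [0, 0, 0, 0, 0, 0, 0],
  [0, 0, 0, 20, 0, 0, 0],
  [0, 0, 0, 20, 0, 0, 0],
  [0, 0, 0, 12, 0, 0, 0],
  [0, 0, 0, 0, 0, 0, 0],
])

```text
time_s: 7.02
ee_pos: [613.3, -219.3, 2.0]
ee_rot: [0.07, 0.998, 0.0, -0.002]
ft_force: [0.5, -0.8, -0.2]
grip_width: 0.5
grip_force: 0.0
```

>>> apply_moves([
  [0, 0, 0, 6, 0, 0, 0],
  [0, 0, 0, 5, 0, 0, 0],
  [0, 0, 0, 0, 0, 0, 0],
])

```text
time_s: 7.4
ee_pos: [614.4, -219.6, -7.3]
ee_rot: [0.07, 0.998, 0.0, -0.0]
ft_force: [-0.3, 1.0, 0.4]
grip_width: 0.5
grip_force: 0.0
```

>>> apply_moves([
  [0, 0, 0, 4, 0, 0, 0],
  [0, 0, 0, 2, 0, 0, 0],
  [0, 0, 0, 0, 0, 0, 0],
])

```text
time_s: 7.78
ee_pos: [614.4, -219.6, -13.3]
ee_rot: [0.07, 0.998, 0.0, -0.0]
ft_force: [-0.3, 0.1, -0.3]
grip_width: 0.5
grip_force: 0.0
```

```bash
python3 - <<'E'
from h import *
go([614.5,-219.5,-13],172)
b=snap("side","s4")
cv2.imwrite("pics/c7.png",cv2.resize(b[230:310,215:295,::-1],(560,560),interpolation=cv2.INTER_CUBIC))
E
```

```text
pos [ 614.4 -219.6  -13.3] t 7.78 F [-0.3  0.1 -0.3] w 0.5 turn [ 0.0001 -0.0003 -0.0002] shift after turn [-0.1  0.1 -0.3]
```

View pics/c7.png

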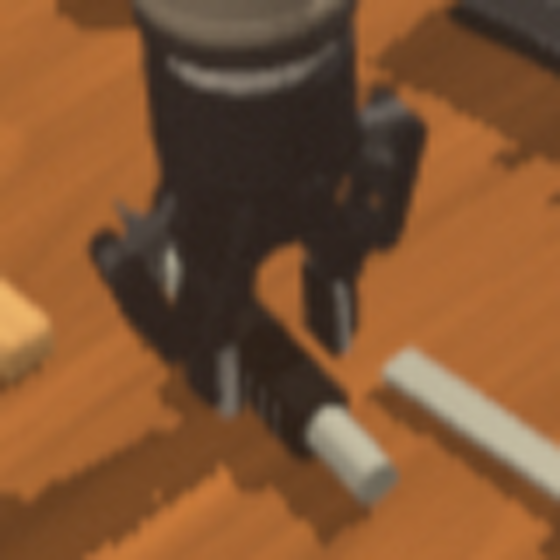

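The fingers now straddle the block, with the near tip at (230,412) and the far tip at (345,350). I close on it.

>>> apply_moves([
  [-1, 0, 0, 0, 0, 0, 0],
  [-1, 0, 0, 0, 0, 0, 0],
  [-1, 0, 0, 0, 0, 0, 0],
  [-1, 0, 0, 0, 0, 0, 0],
  [-1, 0, 0, 0, 0, 0, 0],
], grip_force=50)

```text
time_s: 8.45
ee_pos: [614.8, -219.8, -12.8]
ee_rot: [0.07, 0.998, -0.0, 0.0]
ft_force: [-0.4, 0.9, 4.9]
grip_width: 0.268
grip_force: 49.6
```

```bash
python3 - <<'E'
from h import *
go([614.5,-219.5,-13],172)
b=cams.capture("side").astype(int)
E
```

```text
pos [ 614.8 -219.8  -12.8] t 8.45 F [-0.4  0.9  4.9] w 0.268 turn [-0.0001  0.0007 -0.0002] shift after turn [0.4 0.3 0.2]
```

>>> apply_moves([
  [-1, 0, 0, -20, 0, 0, 0],
  [-1, 0, 0, -40, 0, 0, 0],
  [-1, 0, 0, -45, 0, 0, 0],
  [-1, 0, 0, -40, 0, 0, -0.11],
  [-1, 0, 0, 0, 0, 0, -0.11],
  [-1, 0, 0, 0, 0, 0, -0.103],
  [-1, 0, 0, 0, 0, 0, 0],
])

```text
time_s: 9.38
ee_pos: [614.2, -219.6, 132.6]
ee_rot: [-0.091, 0.996, 0.0, 0.0]
ft_force: [0.1, -0.2, -2.3]
grip_width: 0.268
grip_force: 49.2
```

```bash
python3 - <<'E'
from h import *
go([523,173.5,125],190.5)
E
```

```text
pos [ 614.2 -219.6  132.6] t 9.38 F [ 0.1 -0.2 -2.3] w 0.268 turn [ 0.0003  0.0001 -0.0011] shift after turn [ 18.  403.1   7.6]
```

>>> apply_moves([
  [-1, 2, 25, 0, 0, 0, -0.001],
  [-1, 2, 45, 0, 0, 0, 0],
  [-1, 2, 48, 0, 0, 0, 0],
  [-1, 2, 48, 0, 0, 0, 0],
  [-1, 2, 48, 0, 0, 0, 0],
  [-1, 2, 48, 0, 0, 0, 0],
  [-1, 2, 48, 0, 0, 0, 0],
  [-1, 2, 45, 0, 0, 0, 0],
  [-1, 1, 30, 0, 0, 0, 0],
  [-1, 1, 18, 0, 0, 0, 0],
])

```text
time_s: 10.62
ee_pos: [521.5, 175.9, 131.9]
ee_rot: [-0.093, 0.996, 0.0, -0.0]
ft_force: [-0.7, -0.6, -1.7]
grip_width: 0.271
grip_force: 49.2
```

>>> apply_moves([
  [-1, 0, 0, 0, 0, 0, 0],
  [-1, 0, 0, 0, 0, 0, 0],
])

```text
time_s: 10.88
ee_pos: [523.3, 171.6, 131.9]
ee_rot: [-0.091, 0.996, -0.0, -0.0]
ft_force: [-1.0, -1.1, -1.3]
grip_width: 0.265
grip_force: 49.2
```

```bash
python3 - <<'E'
from h import *
go([523,173.5,115],190.5)
out=[]
for c,(x0,y0,x1,y1) in(("top",(200,170,270,250)),("side",(290,140,370,220))):
    im=np.mean([cams.capture(c).astype(float) for _ in range(4)],0).astype(np.uint8);cv2.imwrite(f"pics/h_{c}.png",im[:,:,::-1])
    out.append(cv2.resize(im[y0:y1,x0:x1,::-1],(x1-x0 and 5*(x1-x0),400),interpolation=cv2.INTER_CUBIC))
cv2.imwrite("pics/c8.png",np.hstack(out))
E
```

```text
pos [523.3 171.6 131.9] t 10.88 F [-1.  -1.1 -1.3] w 0.265 turn [-0.0009 -0.0001 -0.0011] shift after turn [-0.1  1.9 16.9]
```

View pics/c8.png

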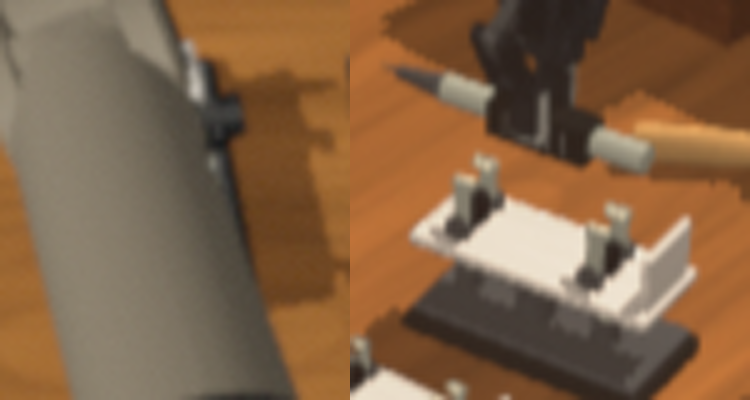

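Side view: the handpiece hangs level, nose at (392,68) and rear end at (645,155), above the clips whose tops are near (475,170) and (607,225). I compare its position with the clips in the same view, which cancels camera bias.

```bash
python3 - <<'E'
from h import *
f=lambda u,v:(290+(u-350)/5-.4,140+v/5-.4)
t=np.radians(190.5);e=np.array([np.cos(t),np.sin(t)]);n=np.array([e[1],-e[0]])
P=np.array([523.3,171.6])
for nm,p,s in[("rear end",(645,155),-70),("nose",(390,67),116),("fr barrel end",(443,90),70),("rear block end",(592,140),-35)]:
    q=onz("side",*f(*p),159.7)[:2]-P;print(nm,q@e,q@n,"exp",s)
for nm,p,s in[("fclip",(474.5,170),47),("rclip",(606.5,219),-47)]:
    q=onz("side",*f(*p),107)[:2]-P;print(nm,q@e,q@n,"exp",s)
E
```

```text
rear end -66.68875670714804 2.590314431651345 exp -70
nose 110.9796993107283 0.43167221397620636 exp 116
fr barrel end 69.81354922732164 -3.5367137690700368 exp 70
rear block end -32.903409228387694 -0.8097290591622119 exp -35
fclip 48.443053329473535 -0.1748831546493772 exp 47
rclip -45.19450403798395 -0.3417671146453163 exp -47
```

>>> apply_moves([
  [-1, 1, 1, 10, -0.001, 0, -0.001],
  [-1, 0, 0, 12, 0, 0, 0],
  [-1, 0, 0, 12, 0, 0, 0],
  [-1, 0, 0, 8, 0, 0, 0],
  [-1, 0, 0, 0, 0, 0, 0],
  [-1, 0, 0, 0, 0, 0, 0],
])

```text
time_s: 12.02
ee_pos: [522.1, 174.2, 90.1]
ee_rot: [-0.092, 0.996, 0.001, 0.0]
ft_force: [0.0, 0.3, -0.2]
grip_width: 0.269
grip_force: 49.2
```

>>> apply_moves([
  [-1, 0, 0, 3, 0, 0, 0],
  [-1, 0, 0, 0, 0, 0, 0],
  [-1, 0, 0, 0, 0, 0, 0],
])

```text
time_s: 12.4
ee_pos: [522.4, 173.8, 87.2]
ee_rot: [-0.092, 0.996, 0.0, 0.0]
ft_force: [2.0, -2.1, 0.5]
grip_width: 0.267
grip_force: 49.4
```

>>> apply_moves([
  [-1, 0, 0, 2, 0, 0, 0],
  [-1, 0, 0, 0, 0, 0, 0],
  [-1, 0, 0, 0, 0, 0, 0],
])

```text
time_s: 12.78
ee_pos: [522.3, 173.8, 85.1]
ee_rot: [-0.092, 0.996, 0.0, 0.0]
ft_force: [1.3, -2.7, 1.3]
grip_width: 0.265
grip_force: 49.6
```

>>> apply_moves([
  [-1, 0, -1, 0, 0, 0, 0],
  [-1, 0, 0, 0, 0, 0, 0],
  [-1, 0, 0, 0, 0, 0, 0],
])

```text
time_s: 13.15
ee_pos: [522.3, 173.0, 85.0]
ee_rot: [-0.092, 0.996, 0.0, 0.0]
ft_force: [2.2, -2.9, 1.4]
grip_width: 0.269
grip_force: 49.6
```

>>> apply_moves([
  [-1, 0, 0, 2, 0, 0, 0],
  [-1, 0, 0, 0, 0, 0, 0],
  [-1, 0, 0, 0, 0, 0, 0],
])

```text
time_s: 13.52
ee_pos: [522.0, 172.9, 82.8]
ee_rot: [-0.092, 0.996, 0.0, -0.0]
ft_force: [3.5, -2.5, 1.2]
grip_width: 0.268
grip_force: 49.6
```

>>> apply_moves([
  [-1, -1, -1, -1, 0, 0, 0],
  [-1, 0, 0, 0, 0, 0, 0],
  [-1, 0, 0, 0, 0, 0, 0],
])

```text
time_s: 13.9
ee_pos: [522.4, 171.9, 83.6]
ee_rot: [-0.092, 0.996, 0.0, -0.001]
ft_force: [-0.9, -2.7, 0.7]
grip_width: 0.265
grip_force: 49.6
```

```bash
python3 - <<'E'
from h import *
for _ in range(5):
    s=monitor.get_state();print(s["ft_force"].round(1),s["ft_torque"].round(3));cams.capture("side")
go([522.6,172,85],190.5)
E
```

```text
[-0.9 -2.7  0.7] [-0.842  0.235  0.023]
[-0.6 -4.3  1.5] [-0.852  0.262  0.055]
[-1.7 -4.6  2.1] [-0.836  0.348  0.048]
[-2.5 -4.1  1.3] [-0.979  0.424  0.048]
[-1.3 -3.8  2. ] [-0.897  0.401 -0.045]
pos [522.5 171.9  83.6] t 14.15 F [-1.2 -3.4  2.2] w 0.263 turn [ 0.0006 -0.0014  0.0018] shift after turn [-0.1  0.1 -1.4]
```

>>> apply_moves([
  [-1, 0, 0, -6, 0, -0.001, 0.002],
  [-1, 0, -1, 0, 0, 0, 0],
  [-1, 0, 0, 0, 0, 0, 0],
  [-1, 0, 0, 5, 0, 0, 0],
  [-1, 0, 0, 0, 0, 0, 0],
  [-1, 0, 0, 0, 0, 0, 0],
])

```text
time_s: 14.9
ee_pos: [523.4, 171.5, 84.8]
ee_rot: [-0.091, 0.996, 0.001, 0.0]
ft_force: [0.3, 0.3, -1.8]
grip_width: 0.266
grip_force: 49.2
```

```bash
python3 - <<'E'
from h import *
for _ in range(5):
    s=monitor.get_state();print(s["ft_force"].round(1),s["ft_torque"].round(3));cams.capture("side")
go([522.6,172,85],190.5)
E
```

```text
[ 0.3  0.3 -1.8] [ 0.048 -0.021  0.034]
[ 0.2  0.8 -1.1] [0.084 0.002 0.028]
[-0.   0.  -1.4] [ 0.107 -0.029  0.048]
[-0.4  0.2 -0.4] [ 0.108 -0.103 -0.006]
[ 0.5  0.2 -0.5] [ 0.114 -0.07   0.008]
pos [523.3 171.4  84.9] t 15.15 F [ 1.2  0.4 -1.6] w 0.267 turn [ 0.0011  0.0008 -0.0001] shift after turn [ 0.5  0.8 -0.1]
```

>>> apply_moves([
  [-1, 0, 0, 2, 0, 0, 0],
  [-1, 0, 0, 0, 0, 0, 0],
  [-1, 0, 0, 0, 0, 0, 0],
])

```text
time_s: 15.52
ee_pos: [523.4, 171.5, 83.0]
ee_rot: [-0.092, 0.996, 0.001, 0.0]
ft_force: [-1.1, 0.3, 1.2]
grip_width: 0.266
grip_force: 49.6
```

```bash
python3 - <<'E'
from h import *
for _ in range(4):
    s=monitor.get_state();print(s["ft_force"].round(1),s["ft_torque"].round(3));cams.capture("side")
go([522.6,172,85],190.5)
E
```

```text
[-1.1  0.3  1.2] [0.181 0.225 0.169]
[-1.2  1.2  1.1] [0.116 0.173 0.174]
[-0.8  1.4  2.4] [0.191 0.204 0.206]
[-0.6  0.9  1.3] [0.195 0.22  0.098]
pos [523.4 171.4  82.9] t 15.72 F [-1.8  1.5  1.8] w 0.266 turn [0.0012 0.001  0.0001] shift after turn [ 0.6  0.7 -2.1]
```

Contact is now balanced, so it's perched on both clips. I release, retreat, and close the fingers to use as a pusher over the front end.

>>> apply_moves([
  [0, 0, 0, 0, 0, 0, 0],
  [0, 0, 0, 0, 0, 0, 0],
  [0, 0, 0, 0, 0, 0, 0],
  [0, 0, 0, 0, 0, 0, 0],
])

```text
time_s: 16.23
ee_pos: [523.4, 171.2, 82.8]
ee_rot: [-0.091, 0.996, 0.0, 0.0]
ft_force: [-0.3, -0.1, 0.2]
grip_width: 0.499
grip_force: 0.0
```

>>> apply_moves([
  [0, 0, 0, -8, 0, 0, 0],
  [0, 0, 0, -20, 0, 0, 0],
  [0, 0, 0, -25, 0, 0, 0],
  [-1, 30, 0, 0, 0, 0, 0],
  [-1, 0, 0, 0, 0, 0, 0],
  [-1, 0, 0, 0, 0, 0, 0],
  [-1, 0, 0, 0, 0, 0, 0],
  [-1, 0, 0, 0, 0, 0, 0],
])

```text
time_s: 17.23
ee_pos: [494.3, 165.8, 135.7]
ee_rot: [-0.091, 0.996, 0.0, 0.0]
ft_force: [0.4, -0.5, -0.7]
grip_width: 0.002
grip_force: 0.0
```

```bash
python3 - <<'E'
from h import *
im=np.mean([cams.capture("side").astype(float) for _ in range(3)],0).astype(np.uint8);cv2.imwrite("pics/p1.png",im[:,:,::-1])
go([493.5,165.5,115],190.5)
# nose tip / rear end expected when perched
t=np.radians(190.5);e=np.array([np.cos(t),np.sin(t)]);P=np.array([523,171.5])
a=im.astype(int);sat=a.max(2)-a.min(2)
for s,z in((116,112),(-70,112),(70,112)):
    u=proj("side",[*(P+e*s),z]);print(s,u)
u0,v0=proj("side",[*(P+e*-60),112]).astype(int)
for v in range(v0-8,v0+9): print(v,"".join("#" if sat[v,u]<60 and a[v,u].max()>110 else "." if a[v,u].max()>80 else "o" for u in range(290,370)))
E
```

```text
pos [494.  165.8 135.7] t 17.38 F [-0.  -0.1 -0.6] w -0.002 turn [ 0.0009  0.0008 -0.0001] shift after turn [ 0.5 -0.2 20.7]
116 [296.2 165.5]
-70 [348.2 184.6]
70 [308.6 170. ]
175 .....................#####.oooooooooooooooooo...................................
176 .....................#####.ooooooooooooooooooooo................................
177 .....................####.ooooooooooooooooooooooo...............................
178 .....................###.ooooooooooooooooooooooo.#..............................
179 ....................####ooooooooooooooooooooooo.###.............................
180 ...................#####ooooooooooooooooooooooo#######..........................
181 ..................######oooo..##..ooooooooooooo##########.......................
182 .................#######oooo#######.ooooooooooo############.....................
183 ................#####..#ooo##########..oooooooo#############....................
184 ..............######.o..oo##############..ooooo.############......##............
185 .............######.oooo.##################.ooo############......###............
186 ............#######.oooo###################################.....####............
187 ............########....############################..####.....#####............
188 .............######################################.o..###....######............
189 ................###################################oooo..#...#######............
190 .................##################################ooooo############............
191 ....................##############################.oooo.############............
```

>>> apply_moves([
  [-1, 0, 0, 12, 0.001, 0.001, 0],
  [-1, 0, 0, 12, 0, 0, 0],
  [-1, 0, 0, 0, 0, 0, 0],
  [-1, 0, 0, 0, 0, 0, 0],
])

```text
time_s: 17.88
ee_pos: [493.8, 165.8, 111.7]
ee_rot: [-0.091, 0.996, -0.0, -0.0]
ft_force: [-0.2, 0.5, -0.3]
grip_width: 0.002
grip_force: 0.0
```

>>> apply_moves([
  [-1, 0, 0, 2, 0, 0, 0],
  [-1, 0, 0, 2, 0, 0, 0],
  [-1, 0, 0, 0, 0, 0, 0],
  [-1, 0, 0, 0, 0, 0, 0],
])

```text
time_s: 18.38
ee_pos: [493.9, 165.8, 107.9]
ee_rot: [-0.091, 0.996, 0.0, 0.0]
ft_force: [-0.2, 0.3, 0.0]
grip_width: 0.001
grip_force: 0.0
```

>>> apply_moves([
  [-1, 0, 0, 2, 0, 0, 0],
  [-1, 0, 0, 2, 0, 0, 0],
  [-1, 0, 0, 0, 0, 0, 0],
  [-1, 0, 0, 0, 0, 0, 0],
])

```text
time_s: 18.88
ee_pos: [493.9, 165.8, 103.8]
ee_rot: [-0.091, 0.996, 0.0, -0.0]
ft_force: [0.4, 0.4, 0.7]
grip_width: -0.002
grip_force: 0.0
```

>>> apply_moves([
  [-1, 0, 0, 2, 0, 0, 0],
  [-1, 0, 0, 2, 0, 0, 0],
  [-1, 0, 0, 0, 0, 0, 0],
  [-1, 0, 0, 0, 0, 0, 0],
])

```text
time_s: 19.38
ee_pos: [493.9, 165.8, 99.9]
ee_rot: [-0.091, 0.996, 0.0, -0.0]
ft_force: [-0.8, -0.2, 1.5]
grip_width: 0.001
grip_force: 0.8
```

>>> apply_moves([
  [-1, 0, 0, 2, 0, 0, 0],
  [-1, 0, 0, 2, 0, 0, 0],
  [-1, 0, 0, 0, 0, 0, 0],
])

```text
time_s: 19.75
ee_pos: [493.9, 165.8, 95.7]
ee_rot: [-0.091, 0.996, -0.0, -0.0]
ft_force: [1.0, -0.2, 2.5]
grip_width: -0.0
grip_force: 1.0
```

>>> apply_moves([
  [-1, 0, 0, 2, 0, 0, 0],
  [-1, 0, 0, 2, 0, 0, 0],
  [-1, 0, 0, 0, 0, 0, 0],
])

```text
time_s: 20.12
ee_pos: [493.8, 165.8, 91.8]
ee_rot: [-0.091, 0.996, 0.0, -0.0]
ft_force: [-1.6, -0.3, 3.5]
grip_width: 0.001
grip_force: 1.9
```

>>> apply_moves([
  [-1, 0, 0, 2, 0, 0, 0],
  [-1, 0, 0, 2, 0, 0, 0],
  [-1, 0, 0, 0, 0, 0, 0],
])

```text
time_s: 20.5
ee_pos: [493.6, 165.8, 88.5]
ee_rot: [-0.091, 0.996, 0.0, -0.0]
ft_force: [-4.1, -1.4, 11.1]
grip_width: 0.001
grip_force: 5.9
```

>>> apply_moves([
  [-1, 0, 0, 1, 0, 0, 0],
  [-1, 0, 0, 0, 0, 0, 0],
])

```text
time_s: 20.75
ee_pos: [493.6, 165.8, 87.6]
ee_rot: [-0.091, 0.996, 0.0, -0.0]
ft_force: [-4.1, -0.8, 12.4]
grip_width: 0.007
grip_force: 6.4
```

>>> apply_moves([
  [-1, 0, 0, 0.5, 0, 0, 0],
  [-1, 0, 0, 0, 0, 0, 0],
])

```text
time_s: 21.0
ee_pos: [493.5, 165.8, 87.1]
ee_rot: [-0.091, 0.996, 0.0, -0.0]
ft_force: [-4.1, -0.3, 11.5]
grip_width: 0.0
grip_force: 6.2
```

>>> apply_moves([
  [-1, 0, 0, 1, 0, 0, 0],
  [-1, 0, 0, 0, 0, 0, 0],
])

```text
time_s: 21.25
ee_pos: [493.5, 165.7, 85.3]
ee_rot: [-0.091, 0.996, -0.0, -0.0]
ft_force: [-1.7, 0.3, 2.5]
grip_width: -0.001
grip_force: 1.1
```

>>> apply_moves([
  [-1, 0, 0, 1, 0, 0, 0],
  [-1, 0, 0, 0, 0, 0, 0],
])

```text
time_s: 21.5
ee_pos: [493.6, 165.7, 84.1]
ee_rot: [-0.091, 0.996, -0.0, -0.0]
ft_force: [-1.9, -0.9, 1.9]
grip_width: -0.001
grip_force: 1.2
```

Force dropped from 12 N to 2.5 N, so the front clip snapped. Now I lift and go to the rear end.

>>> apply_moves([
  [-1, 0, 0, -10, 0, 0, 0],
  [-1, 0, 0, -20, 0, 0, 0],
  [-1, 0, 0, -4, 0, 0, 0],
  [-1, -30, 0, 0, 0, 0, 0],
  [-1, -34, 0, 0, 0, 0, 0],
  [-1, 0, 0, 8, 0, 0, 0],
  [-1, 0, 0, 0, 0, 0, 0],
  [-1, 0, 0, 0, 0, 0, 0],
])

```text
time_s: 22.5
ee_pos: [555.8, 177.2, 110.1]
ee_rot: [-0.092, 0.996, -0.0, -0.001]
ft_force: [-0.3, 0.5, -0.2]
grip_width: -0.002
grip_force: 0.0
```

>>> apply_moves([
  [-1, 0, 0, 2, 0, 0, 0],
  [-1, 0, 0, 2, 0, 0, 0],
  [-1, 0, 0, 2, 0, 0, 0],
  [-1, 0, 0, 2, 0, 0, 0],
  [-1, 0, 0, 0, 0, 0, 0],
])

```text
time_s: 23.12
ee_pos: [556.6, 177.4, 102.1]
ee_rot: [-0.091, 0.996, -0.0, -0.0]
ft_force: [-0.2, -0.1, -0.4]
grip_width: 0.001
grip_force: 0.0
```

```bash
python3 - <<'E'
from h import *
go([555.5,177,98],190.5)
im=cams.capture("side");a=im.astype(int);sat=a.max(2)-a.min(2)
for v in range(160,196): print(v,"".join("#" if sat[v,u]<60 and a[v,u].max()>110 else "." if a[v,u].max()>80 else "o" for u in range(290,370)))
E
```

```text
pos [556.6 177.4 102.1] t 23.12 F [-0.2 -0.1 -0.4] w 0.001 turn [-0.0001 -0.0004 -0.    ] shift after turn [ 1.2 -0.2  4.1]
160 ...................................ooo.oooooooooooooooooo.......................
161 ...................................ooo.ooooooooooooooooo........................
162 ....................................oooooooooooooooooo..........................
163 .....................................ooooooooooooooooo..........................
164 .....................................ooooooooooooooooo..........................
165 ......................................ooooooooooooooo...........................
166 .......................................ooooooooooooo............................
167 ........................................oooooooooooo#...........................
168 ..........................................oooooooooo#...........................
169 ............................................ooooo...............................
170 ............................................ooooo...............................
171 .........................##..........
[... 1383 characters left out ...]
...#####............
188 .............######################################.o..##.....######............
189 ................###################################oooo..#...#######............
190 .................##################################ooooo############............
191 ....................##############################.oooo.############............
192 .....................#############################.ooo##############............
193 ....................#...#######################..#.oo.##############............
194 ...................#.oooo..###################.o...o.################...........
195 .....................oooooo..#################oooo.##################...........
```

The mask shows the front lowered and the rear still perched. I continue down.

>>> apply_moves([
  [-1, 0, 0, 2, 0, 0, 0],
  [-1, 0, 0, 2, 0, 0, 0],
  [-1, 0, 0, 0, 0, 0, 0],
])

```text
time_s: 23.55
ee_pos: [556.9, 177.5, 98.4]
ee_rot: [-0.091, 0.996, 0.0, 0.0]
ft_force: [-1.2, -0.4, 1.2]
grip_width: 0.002
grip_force: 0.8
```

>>> apply_moves([
  [-1, 0, 0, 2, 0, 0, 0],
  [-1, 0, 0, 2, 0, 0, 0],
  [-1, 0, 0, 0, 0, 0, 0],
])

```text
time_s: 23.92
ee_pos: [556.9, 177.5, 94.3]
ee_rot: [-0.091, 0.996, 0.0, 0.0]
ft_force: [-0.6, -0.3, 2.2]
grip_width: 0.006
grip_force: 1.0
```

>>> apply_moves([
  [-1, 0, 0, 2, 0, 0, 0],
  [-1, 0, 0, 2, 0, 0, 0],
  [-1, 0, 0, 0, 0, 0, 0],
])

```text
time_s: 24.3
ee_pos: [557.0, 177.5, 90.4]
ee_rot: [-0.091, 0.996, 0.0, 0.0]
ft_force: [-0.5, -0.1, 2.1]
grip_width: 0.001
grip_force: 1.6
```

>>> apply_moves([
  [-1, 0, 0, 2, 0, 0, 0],
  [-1, 0, 0, 1, 0, 0, 0],
  [-1, 0, 0, 0, 0, 0, 0],
])

```text
time_s: 24.68
ee_pos: [557.3, 177.6, 88.0]
ee_rot: [-0.091, 0.996, 0.0, 0.0]
ft_force: [-0.3, -0.5, 8.9]
grip_width: -0.001
grip_force: 3.9
```

>>> apply_moves([
  [-1, 0, 0, 1, 0, 0, 0],
  [-1, 0, 0, 0, 0, 0, 0],
])

```text
time_s: 24.92
ee_pos: [557.4, 177.7, 87.2]
ee_rot: [-0.091, 0.996, 0.0, 0.001]
ft_force: [-0.4, -0.5, 9.0]
grip_width: -0.004
grip_force: 4.5
```

>>> apply_moves([
  [-1, 0, 0, 1, 0, 0, 0],
  [-1, 0, 0, 0, 0, 0, 0],
])

```text
time_s: 25.18
ee_pos: [557.6, 177.7, 86.3]
ee_rot: [-0.091, 0.996, 0.0, 0.001]
ft_force: [-1.5, -0.5, 9.3]
grip_width: 0.0
grip_force: 4.7
```

>>> apply_moves([
  [-1, 0, 0, 1, 0, 0, 0],
  [-1, 0, 0, 0, 0, 0, 0],
])

```text
time_s: 25.42
ee_pos: [557.7, 177.7, 85.2]
ee_rot: [-0.091, 0.996, 0.0, 0.001]
ft_force: [0.0, -1.0, 6.1]
grip_width: -0.001
grip_force: 3.5
```

>>> apply_moves([
  [-1, 0, 0, 1, 0, 0, 0],
  [-1, 0, 0, 0, 0, 0, 0],
])

```text
time_s: 25.68
ee_pos: [557.0, 177.5, 83.3]
ee_rot: [-0.091, 0.996, 0.0, 0.0]
ft_force: [1.5, 0.6, 2.3]
grip_width: 0.002
grip_force: 0.9
```

>>> apply_moves([
  [-1, 0, 0, 1, 0, 0, 0],
  [-1, 0, 0, 1, 0, 0, 0],
  [-1, 0, 0, 0, 0, 0, 0],
])

```text
time_s: 26.05
ee_pos: [556.8, 177.5, 81.2]
ee_rot: [-0.091, 0.996, -0.0, -0.0]
ft_force: [1.3, 0.5, 3.0]
grip_width: 0.004
grip_force: 1.1
```

>>> apply_moves([
  [-1, 0, 0, 1, 0, 0, 0],
  [-1, 0, 0, 1, 0, 0, 0],
  [-1, 0, 0, 0, 0, 0, 0],
])

```text
time_s: 26.42
ee_pos: [556.9, 177.5, 79.5]
ee_rot: [-0.091, 0.996, 0.0, 0.0]
ft_force: [0.2, -0.9, 4.7]
grip_width: 0.002
grip_force: 2.5
```

Rear snapped (9.3 N down to 2.3 N). I add a gentle firm-up here, then retreat and check both ends.

>>> apply_moves([
  [-1, 0, 0, 1, 0, 0, 0],
  [-1, 0, 0, 0, 0, 0, 0],
  [-1, 0, 0, 0, 0, 0, 0],
])

```text
time_s: 26.8
ee_pos: [556.9, 177.5, 78.9]
ee_rot: [-0.091, 0.996, 0.0, 0.0]
ft_force: [0.6, -0.5, 8.0]
grip_width: 0.002
grip_force: 3.8
```

>>> apply_moves([
  [-1, 0, 0, -10, 0, 0, 0],
  [-1, 0, 0, -15, 0, 0, 0],
  [-1, 0, 0, -10, 0, 0, 0],
  [-1, 62, 0, 0, 0, 0, 0],
  [-1, 0, 0, 15, 0, 0, 0],
  [-1, 0, 0, 8, 0, 0, 0],
  [-1, 0, 0, 0, 0, 0, 0],
])

```text
time_s: 27.68
ee_pos: [496.7, 166.4, 90.1]
ee_rot: [-0.091, 0.996, -0.0, 0.0]
ft_force: [0.6, 0.6, 0.8]
grip_width: -0.002
grip_force: 0.0
```

>>> apply_moves([
  [-1, 0, 0, 4, 0, 0, 0],
  [-1, 0, 0, 4, 0, 0, 0],
  [-1, 0, 0, 2, 0, 0, 0],
  [-1, 0, 0, 0, 0, 0, 0],
])

```text
time_s: 28.18
ee_pos: [496.2, 166.3, 80.4]
ee_rot: [-0.091, 0.996, 0.0, 0.0]
ft_force: [1.0, 0.3, 2.6]
grip_width: -0.002
grip_force: 1.1
```

>>> apply_moves([
  [-1, 0, 0, 1, 0, 0, 0],
  [-1, 0, 0, 1, 0, 0, 0],
  [-1, 0, 0, 0, 0, 0, 0],
])

```text
time_s: 28.55
ee_pos: [496.3, 166.3, 79.0]
ee_rot: [-0.091, 0.996, 0.0, 0.0]
ft_force: [-0.2, -0.2, 8.5]
grip_width: 0.001
grip_force: 3.8
```

>>> apply_moves([
  [-1, 0, 0, -10, 0, 0, 0],
  [-1, 0, 0, -25, 0, 0, 0],
  [-1, 0, 0, -50, 0, 0, 0],
  [-1, 0, 0, -50, 0, 0, 0],
  [-1, 0, -50, -20, 0, 0, 0],
  [-1, 0, -60, 0, 0, 0, 0],
  [-1, 0, -60, 0, 0, 0, 0],
  [-1, 0, 0, 0, 0, 0, 0],
  [-1, 0, 0, 0, 0, 0, 0],
])

```text
time_s: 29.68
ee_pos: [526.1, -0.5, 233.1]
ee_rot: [-0.091, 0.996, 0.0, -0.001]
ft_force: [0.1, 0.1, -0.5]
grip_width: -0.006
grip_force: 0.0
```

```bash
python3 - <<'E'
from h import *
ims={c:np.mean([cams.capture(c).astype(float) for _ in range(3)],0).astype(np.uint8) for c in("top","side")}
t=np.radians(190.5);e=np.array([np.cos(t),np.sin(t)]);O=np.array([523,172])
for z in(100,112):print(z,[(c,s,proj(c,[*(O+e*s),z])) for c in("side","top") for s in(-70,-35,35,70,116)])
for c,(x0,x1,y0,y1) in(("side",(290,370,162,200)),("top",(210,260,172,245))):
    a=ims[c].astype(int);sat=a.max(2)-a.min(2)
    for v in range(y0,y1): print(v,"".join("#" if sat[v,u]<60 and a[v,u].max()>110 else "." if a[v,u].max()>80 else "o" for u in range(x0,x1)))
E
```

```text
100 [('side', -70, array([348.1, 187.8])), ('side', -35, array([337.9, 184. ])), ('side', 35, array([318.2, 176.7])), ('side', 70, array([308.6, 173.2])), ('side', 116, array([296.3, 168.6])), ('top', -70, array([229.2, 184.5])), ('top', -35, array([231.1, 194.6])), ('top', 35, array([235. , 214.9])), ('top', 70, array([237. , 225.3])), ('top', 116, array([239.6, 238.9]))]
112 [('side', -70, array([348.3, 184.5])), ('side', -35, array([338.1, 180.8])), ('side', 35, array([318.3, 173.5])), ('side', 70, array([308.7, 170. ])), ('side', 116, array([296.3, 165.4])), ('top', -70, array([228.7, 183.7])), ('top', -35, array([230.7, 193.9])), ('top', 35, array([234.6, 214.4])), ('top', 70, array([236.6, 224.8])), ('top', 116, array([239.2, 238.6]))]
162 ................................................................................
163 ................................................................................
164 ................................................................................
165 ................................................................................
166 ....
[... 6196 characters left out ...]
........................................
233 ...........................#......................
234 ...........................#......................
235 ..................................................
236 ............................#.....................
237 ..................................................
238 ..................................................
239 ..................................................
240 ..................................................
241 ..................................................
242 ..................................................
243 ..................................................
244 ..................................................
```

Both ends now give equal heights under equal load (TCP z 79.0 front, 78.9 rear at about 8 N). The side view has the rear end at (349,187), as predicted for home. The arm is clear, so I hand in.

```bash
python3 -c "
from plant import ticket
print(ticket.job_done())"
```

```text
the job is handed in; nothing more can be done
None
```

I felt both clips snap (peak push about 12 N), checked that the handpiece sits level and home with its nose away from the end plate, let go, and handed in at about 30 s; the verdict was not shown.

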